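# Set the film sealer's dial to the long mark and start it

### The job

Set up the film-sealing hot plate: with a fingertip pressed on its big knurled dial, drag the dial round clockwise, click by click, until it rests in the click where its white line meets the long mark; then push the start button beside it fully in and let it go. Nothing needs to be picked up: the food pack on the plate, the tub and the marker pen must stay where they are.

Things in the scene. Friction and masses are not known exactly. Their poses are not given: they have to be found in the camera images.
- sealer: Fixed film-sealing hot plate: grey control strip in front (140 x 250 mm, top 50 mm high), behind it a lower dark plate (top 38 mm high, 120 x 220 mm, centre 137 mm ahead of the origin) bearing a food pack. Origin: on the work surface under the strip's middle; x points to the plate, y left, z up. Dial left of the middle, button right.
- dial_center (a point): Dial's axis at its top face when not pressed (fixed; axes as the sealer's). Dial: black disc, 96 mm across, 18 mm above the strip, flat ribbed rubber top, knurled rim. Pressed down it sinks on a spring from about 1.5 N, 1.2 N more per mm, to a stop 6 mm down at about 9 N. A press of 5 to 7 N (3 to 4 mm down) about 30 mm off the axis suffices to drag it round.
- dial (a joint): Dial angle in rad, growing clockwise seen from above. Five clicks 36 degrees apart: 0, 0.628, 1.257 (long mark), 1.885, 2.513. Starts in the first or second. Leaving a click takes about 0.035 N m (1.2 N at 30 mm from the axis); past half way it snaps on to the next, and let go it centres in the nearest click.
- dial_mark (a point): Outer end of the white line on the dial's top face, 44 mm from the axis; it turns with the dial and points at the mark that is set.
- long_mark (a point): Middle of the long mark on the strip, 57 mm from the dial's axis (fixed). It is the third and by far the longest and broadest of five white marks 36 degrees apart round the dial, and lies straight in front of the dial, on the side away from the plate (-x of the sealer).
- start_top (a point): Centre of the top of the grey round start button, 32 mm in diameter, in a black housing on the control strip, 123 mm to the right of the dial's axis. It goes straight down.
- start (a joint): Travel of the start button in m: 0 out, 0.006 fully in (about 5 N); it springs back out.
- pack: Clear food pack with a dark tray, 136 x 186 x 59 mm, lying loose on the sealing plate; origin at the centre of its underside. Leave it alone.
- tub: White round tub of spread, 106 mm in diameter, 68 mm high, standing right of the sealer; origin at the centre of its underside. Leave it alone.
- marker: Red and white marker pen, 135 mm long, 17 mm thick, lying along the left side of the sealer; origin at the centre of its underside, its own long axis is y. Leave it alone.
- sign_stand: Tall black price sign on a round foot (150 mm across), fixed, to the right of the work: its upright panel, 350 mm wide and up to 473 mm high, may stand between the arm's start and the sealer. Pass well above it or round it. Origin: on the work surface under the pole; the panel spans 175 mm to either side along its y axis.

How it is judged:
On the way, in this order (a step that is already met when the one before it is completed fails the run):
1. the dial rests in the click at the long mark (value of joint dial between 1.157 and 1.357 rad and value of joint start below 0.002 m), for 0.2 s.
2. the start button is pushed fully in (value of joint dial between 1.157 and 1.357 rad and value of joint start above 0.0045 m), for 0.05 s.
At the end, for the whole second after the job is handed in: The dial is at rest within 0.1 rad of the long mark's click (1.257 rad), the start button was pushed in at least 4.5 mm after that and is out again (under 1.5 mm), and the pack, the tub and the marker pen are within 15 mm of where they were (value of joint dial between 1.157 and 1.357 rad and velocity of joint dial between -0.1 and 0.1 rad/s and value of joint start below 0.0015 m and distance of each of pack, tub, marker from where it was at the start of the episode below 0.015 m); the robot touches nothing.
It fails at once if the start button is pushed before the dial is at the long mark (value of joint start above 0.004 m and (value of joint dial below 1.0566 rad or value of joint dial above 1.4566 rad)).
It fails at once if the pack, the tub or the marker pen is shifted or lifted (distance of any of pack, tub, marker from where it was at the start of the episode above 0.02 m).
It also fails if it takes over 58 s, if anything falls off the work surface, if the arm or the gripper's body presses on something with over 40 N, if the wrist force passes 120 N, or if a joint passes its speed limit or range.

### The arm

A 7-joint arm with a two-finger parallel gripper is mounted at the origin on the work surface; the furniture and walls round the work are solid. World frame = base frame: x ahead of the robot, y to its left, z up, the work surface at z = 0. Lengths are in m, angles in rad, forces in N, time in s.
With the tool pointing down it reaches from about 0.4 to 0.9 m from the base axis. Payload 5.5 kg.
Tool frame: the origin (TCP) lies between the finger pads; the fingertips stand 19 mm ahead of it and the grasp point (between the pads) is the TCP (robot.nose_length is the distance from the TCP to the fingertips, in m); z points along the fingers, y is the direction in which the jaws open and shut (so a half turn about z gives the same grasp; the last joint's range is limited). The gripper opens to 85 mm and grips with 20 to 120 N. Pads are 22 mm wide; open, the fingers measure 114 mm over their backs; the gripper's body (76 mm by 85 mm) begins 54 mm behind the grasp point. The pads swing forward as they close: fully open they stand 13 mm farther back than shut.
Start: joints at [0.263, 0.501, -0.427, 1.55, 0.221, 1.138, -0.21], TCP at [0.65, 0, 0.25] pointing down, gripper open.
Joint ranges: [-2.88, 2.88], [-0.31, 2.03], [-1.54, 1.56], [0.2, 2.42], [-1.41, 4.55], [0.19, 2.02], [-2.57, 2.57]. Speed limits (rad/s): [2.57, 2.57, 3.14, 3.14, 3.14, 3.14, 3.14].

### API

Orientations are given as a unit quaternion [w, x, y, z].
In Python, from plant import status, cams, order, nets, robot gives the robot as it stands.
- The arm moves only by the shell command python3 -m pendant 'ROWS' [OPENING]. ROWS is JSON, a list that holds one entry, the list of rows, each a list of 4 numbers: the shift along the tool's x, y, z in cm, then the turn about the tool's z in rad. A call has 1 to 8 rows; each row shifts and turns the commanded pose from where the row before left it, along the tool's axes as they then stand; what a row does not reach is not made up. A row lasts 1/8 s, in which the tool goes at most 62.5 mm and 10.7 degrees, less where a joint would pass 70% of its speed; a pose out of reach is approached as far as the arm can. A call is refused whole if a number of a shift passes 6.25 or a number of a turn 0.188, either way. A call with a gripper value outside its range is refused whole. OPENING is the closure, from -1 (fully open) to 1 (shut), set as the call begins (- or left out, the last holds). The fingers move at their own pace and stop on an object; the grip force is fixed at half the most. Time passes only in rows, so rows that do not move let the fingers close. It gives the time, the measured TCP pose, the force and the opening at its end, in the units of the state.
- status.get_obs(): the state, without advancing time (a new reading comes with each control period).
- cams.snapshot(name): name is "scene" or "side" or "wrist"; returns a dict with "image" (400x640x3 uint8, red, green, blue), "z_map" (400x640 float32, m along the optical axis (not along the pixel's ray), 0 where there is no reading), "camera_matrix" (3x3 intrinsics, pixels), "T" (4x4, takes a point from camera to world coordinates). Camera axes: x right, y down, z forward; pixel columns grow to the right and rows downward; lengths in m; the calibration is good to about 2 mm. A picture is of the moment at which its call begins.
- order.sign_off(): hands the job in, once; it reports no verdict.
Trained networks look in the newest picture that a camera, given by its name, has taken for a name from the list of things; names that differ only in an ending like _2 or _b are one class to them, and where a whole thing is asked for, a point or a joint stands for the part that bears it (a point fixed in the world has none). Each returns a list of dicts, best first, with "p" (0 to 1); they miss things now and then, are a little off and sometimes report something else, mostly with a low value. They report only what shows in the picture. A call takes as long as a camera call.
- nets.boxes_of(camera, target): "bbox" ([left, top, right, bottom] in pixels, round what is visible of it).
- nets.masks_of(camera, target): "mask" (400x640 bool, what is visible of it) and "bbox" ([left, top, right, bottom] in pixels, round what is visible of it).
The state is a dict: "t": time; "q": joint angles; "joint_vel": joint speeds; "effort": joint torques, N m; "position": TCP position; "tool_rot": TCP orientation; "wrist_force": force on the tool from outside, world axes, zero at the start; "wrist_torque": the same for the moment, N m; "width": finger opening in m.
Only numpy, scipy, OpenCV 4.12 (cv2) and the standard library are available. Lean on these libraries where they do the work, as an engineer would, in place of code of your own. Each camera call takes 0.05 s, during which the arm holds its last target. There are 200 camera calls.

## Working session

There is one attempt and no reset: what is moved stays moved. The work goes in short steps, Python scripts to look and compute and a shell command to move; the robot and the scene stay as the last step left them, time stands still between calls to the robot, and variables do not carry over. Pictures are saved under pics/ and viewed, about 8 in all and at most 12, crops included, and the job is handed in when it is done.

```bash
mkdir -p pics
cat > h.py <<'E'
import numpy as np, cv2
from plant import status, cams, order, nets, robot
def pts(s,mask):
    v,u=np.nonzero(mask&(s["z_map"]>0)); z=s["z_map"][v,u]; K=s["camera_matrix"]
    c=np.c_[(u-K[0,2])/K[0,0]*z,(v-K[1,2])/K[1,1]*z,z]
    return c@s["T"][:3,:3].T+s["T"][:3,3]
def proj(s,p):
    c=s["T"][:3,:3].T@(np.array(p)-s["T"][:3,3]); q=s["camera_matrix"]@c; return q[:2]/q[2]
def save(n,im): cv2.imwrite("pics/"+n,im[:,:,::-1])
E
python3 - <<'E'
from h import *
o=status.get_obs(); print({k:np.round(v,3) for k,v in o.items() if k in("t","position","tool_rot","wrist_force","width")})
ims=[]
for c in("scene","side"):
    s=cams.snapshot(c); ims.append(s["image"]); print(c,np.round(s["T"][:3,3],2))
    for t in("dial","start","long_mark","dial_mark","start_top","sealer","pack","tub","marker","sign_stand"):
        for r in nets.masks_of(c,t)[:1]:
            p=pts(s,r["mask"])
            if len(p): print(t,round(r["p"],2),np.round(r["bbox"]),np.round(np.median(p,0),3),np.round(np.percentile(p,2,axis=0),3),np.round(np.percentile(p,98,axis=0),3))
save("a.png",ims[0]);save("b.png",ims[1])
E
```

```text
{'t': np.float64(0.0), 'position': array([ 0.649, -0.   ,  0.249]), 'tool_rot': array([-0.001,  0.707,  0.707, -0.001]), 'wrist_force': array([0.706, 0.397, 0.05 ]), 'width': np.float64(0.086)}
scene [-0.5   0.82  0.78]
dial 0.9 [255. 218. 285. 237.] [0.465 0.291 0.068] [0.431 0.249 0.053] [0.516 0.331 0.071]
start 0.48 [298. 207. 307. 216.] [0.498 0.166 0.07 ] [0.487 0.151 0.061] [0.516 0.178 0.074]
long_mark 0.8 [208. 201. 330. 264.] [0.468 0.287 0.049] [0.399 0.126 0.014] [0.636 0.388 0.07 ]
dial_mark 0.82 [252. 218. 288. 242.] [0.468 0.29  0.067] [0.431 0.24  0.051] [0.522 0.331 0.071]
sealer 0.61 [206. 200. 328. 265.] [0.47  0.289 0.048] [0.399 0.122 0.01 ] [0.644 0.391 0.07 ]
pack 0.83 [215. 181. 291. 224.] [0.607 0.283 0.07 ] [0.565 0.174 0.041] [0.692 0.352 0.099]
tub 0.78 [292. 173. 325. 207.] [0.605 0.072 0.064] [0.578 0.018 0.007] [0.671 0.111 0.07 ]
marker 0.67 [289. 175. 323. 206.] [0.605 0.072 0.064] [0.578 0.018 0.007] [0.673 0.112 0.07 ]
side [0.38 1.05 0.78]
dial 0.62 [310. 248. 347. 274.] [0.48  0.296 0.066] [0.439 0.248 0.054] [0.523 0.332 0.069]
start 0.4 [319. 223. 333. 234.] [0.505 0.17  0.069] [0.491 0.154 0.062] [0.518 0.181 0.072]
long_mark 0.9 [248. 221. 357. 302.] [0.503 0.313 0.048] [0.409 0.133 0.012] [0.652 0.382 0.069]
dial_mark 0.6 [311. 247. 343. 272.] [0.48  0.296 0.066] [0.437 0.241 0.049] [0.523 0.332 0.069]
sealer 0.7 [250. 220. 357. 299.] [0.503 0.311 0.048] [0.412 0.133 0.018] [0.648 0.381 0.069]
pack 0.77 [238. 223. 296. 280.] [0.631 0.295 0.069] [0.569 0.173 0.041] [0.706 0.355 0.098]
tub 0.91 [269. 192. 304. 225.] [0.626 0.082 0.064] [ 0.584 -0.     0.001] [0.678 0.114 0.068]
```

View pics/a.png

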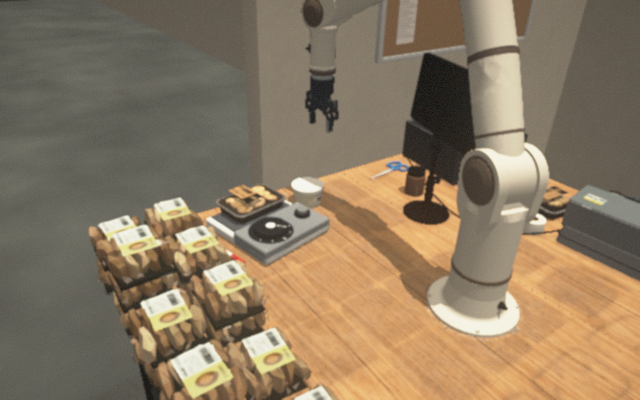

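View pics/b.png

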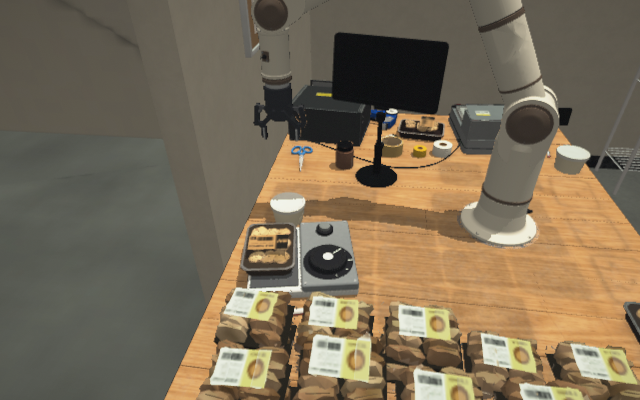

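The scene view shows the sealer at about x 0.48, y 0.25 with the dial at px (270,228). The sign is off to the right, clear of the route. In the side view the white line on the dial seems to point toward the upper right, px (343,250). The dial-to-start vector implies a yaw of about 0.2 rad. Next I move the wrist camera over it.

```bash
python3 -m pendant '[[[4,-2.8,-0.5,0],[4,-2.8,-0.5,0],[4,-2.8,-0.5,0],[4,-2.8,-0.5,0],[4,-2.8,-0.5,0],[4,-2.8,-0.5,0],[0,0,0,0],[0,0,0,0]]]' 1
cat > m.py <<'E'
from h import *
import sys
s=cams.snapshot("wrist"); o=status.get_obs(); print(np.round(o["t"],2),np.round(o["position"],4),np.round(o["tool_rot"],3),np.round(o["wrist_force"],2))
im=s["image"].copy()
for t in("dial","start","dial_mark","long_mark","start_top","tub","pack","marker"):
    for r in nets.masks_of("wrist",t)[:1]:
        p=pts(s,r["mask"])
        if len(p): print(t,round(r["p"],2),np.round(r["bbox"]),np.round(np.median(p,0),4),np.round(np.percentile(p,1,axis=0),3),np.round(np.percentile(p,99,axis=0),3))
save(sys.argv[1],im)
E
python3 m.py c.png
```

```text
t: 2.1
position: [0.4823, 0.2397, 0.2804]
tool_rot: [0.0, 0.707, 0.707, 0.0]
wrist_force: [-0.5, -0.6, 0.3]
width: -0.0004
2.15 [0.4827 0.239  0.2802] [ 0.     0.708  0.707 -0.   ] [0.65 0.32 0.02]
dial 0.72 [274.  87. 362. 176.] [0.4798 0.2874 0.0675] [0.435 0.241 0.063] [0.523 0.329 0.069]
start 0.93 [327. 226. 353. 251.] [0.5041 0.1682 0.0711] [0.489 0.151 0.062] [0.518 0.18  0.073]
dial_mark 0.65 [274.  86. 363. 178.] [0.4798 0.2865 0.0675] [0.435 0.241 0.051] [0.524 0.329 0.069]
start_top 0.72 [324. 226. 353. 250.] [0.5041 0.168  0.0711] [0.489 0.151 0.062] [0.518 0.18  0.073]
tub 0.79 [394. 258. 477. 343.] [0.6324 0.0915 0.0654] [0.587 0.042 0.002] [0.68  0.114 0.069]
pack 0.9 [393.  55. 529. 241.] [0.6303 0.2768 0.0728] [0.563 0.171 0.065] [0.708 0.356 0.098]
marker 0.88 [281.   0. 401.  39.] [0.4932 0.4076 0.0136] [ 0.439  0.389 -0.   ] [0.561 0.423 0.016]
```

View pics/c.png

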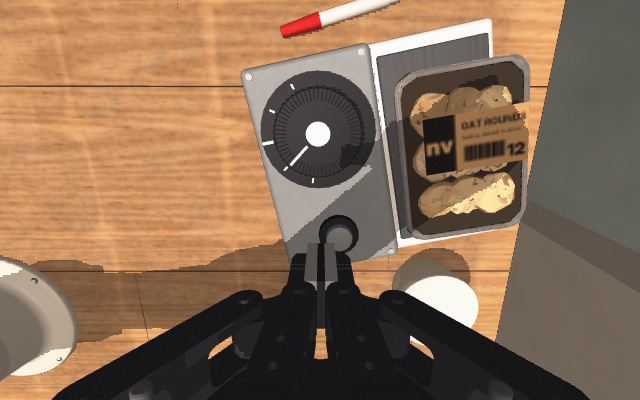

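The wrist view shows:
- Dial centre at px (318,133).
- White line pointing to (290,167), the second click.
- Long mark at (267,143), so one click clockwise is needed.
- Button at (340,236).

The dial centre is about (0.479, 0.285) and the start button (0.5035, 0.1655). That fits the 123 mm spacing with a yaw of about 0.2. I go above a contact point 30 mm off the axis on the front side and come down to just clear of the dial.

```bash
python3 -c "
from plant import robot;print(robot.nose_length)"; python3 -m pendant '[[[1.6,-1.5,0,0],[1.55,-1.45,0,0],[0,0,5,0],[0,0,5,0],[0,0,5,0],[0,0,3.5,0],[0,0,0,0],[0,0,0,0]]]' 1; python3 -m pendant '[[[0,0,0.2,0],[0,0,0.2,0],[0,0,0.1,0],[0,0,0,0],[0,0,0,0]]]'
```

```text
0.019
t: 3.55
position: [0.4533, 0.2723, 0.0965]
tool_rot: [0.0, 0.707, 0.707, 0.001]
wrist_force: [-0.4, -0.4, 0.4]
width: 0.0001
t: 4.18
position: [0.4525, 0.2715, 0.0904]
tool_rot: [0.0, 0.707, 0.707, 0.0]
wrist_force: [-0.8, 0.2, 0.8]
width: -0.0
```

```bash
python3 -m pendant '[[[0,0,0.15,0],[0,0,0.15,0],[0,0,0.15,0],[0,0,0,0],[0,0,0,0]]]'
```

```text
t: 4.8
position: [0.4524, 0.2716, 0.0859]
tool_rot: [-0.0, 0.707, 0.707, 0.0]
wrist_force: [-1.5, 0.7, 3.1]
width: 0.0
```

```bash
python3 -m pendant '[[[0,0,0.12,0],[0,0,0.13,0],[0,0,0,0],[0,0,0,0]]]'
```

```text
t: 5.3
position: [0.4524, 0.2716, 0.0835]
tool_rot: [0.0, 0.707, 0.707, 0.0]
wrist_force: [-2.4, -0.8, 5.7]
width: -0.0004
```

```bash
python3 -m pendant '[[[0.21,-0.1,0.01,0.078],[0.21,-0.1,0,0.078],[0.21,-0.1,0,0.078],[0.21,-0.1,0,0.078],[0.21,-0.1,0,0.078],[0.21,-0.1,0,0.078],[0.21,-0.1,0,0.078],[0.21,-0.1,0,0.078]]]'; python3 -m pendant '[[[0,0,0,0],[0,0,0,0]]]'; python3 m.py d.png
```

```text
t: 6.3
position: [0.4505, 0.2894, 0.0837]
tool_rot: [0.0, 0.891, 0.455, 0.001]
wrist_force: [1.2, -1.6, 5.6]
width: 0.0
t: 6.55
position: [0.4506, 0.2901, 0.0839]
tool_rot: [0.0, 0.89, 0.456, 0.001]
wrist_force: [0.0, -0.3, 4.8]
width: -0.0003
6.6 [0.4506 0.2901 0.0838] [0.    0.89  0.456 0.001] [0.07 0.28 5.32]
dial 0.83 [278. 140. 472. 300.] [0.4885 0.2951 0.0643] [0.442 0.244 0.055] [0.524 0.331 0.066]
start 0.73 [511. 345. 560. 376.] [0.5137 0.1749 0.0691] [0.505 0.161 0.061] [0.519 0.181 0.073]
dial_mark 0.97 [278. 138. 470. 303.] [0.4885 0.2951 0.0644] [0.442 0.244 0.056] [0.524 0.331 0.066]
long_mark 0.65 [182.   0. 638. 378.] [0.5185 0.2978 0.0497] [0.408 0.138 0.033] [0.587 0.37  0.066]
start_top 0.75 [510. 346. 558. 375.] [0.5137 0.1749 0.0688] [0.505 0.161 0.061] [0.519 0.18  0.072]
tub 0.64 [624. 295. 638. 353.] [0.5906 0.0802 0.0085] [ 0.586  0.054 -0.   ] [0.609 0.099 0.017]
pack 0.95 [471.   0. 638. 268.] [0.5823 0.2989 0.069 ] [0.559 0.211 0.065] [0.608 0.341 0.097]
marker 0.67 [196.   0. 297. 115.] [0.4758 0.4017 0.0135] [ 0.439  0.388 -0.001] [0.51  0.415 0.016]
```

View pics/d.png

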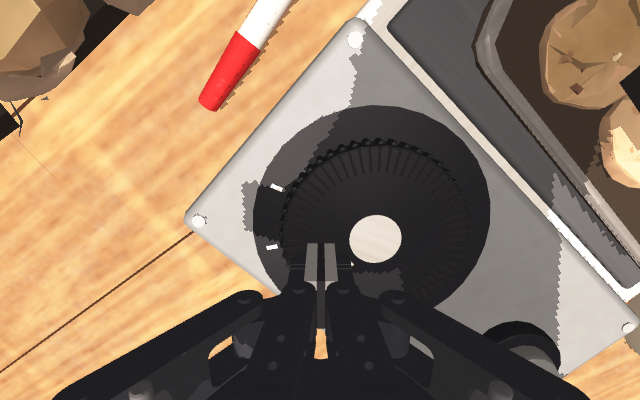

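The fingertip hides the line, but the side load is near zero, so the dial is probably in its click. I lift off and look.

```bash
python3 -m pendant '[[[0,0,-0.3,0],[0,0,-0.7,0],[0,0,-5,0],[0,0,-5,0],[0,0,-6,0],[0,0,0,0],[0,0,0,0],[0,0,0,0]]]'; python3 m.py e.png
```

```text
t: 8.0
position: [0.4483, 0.2888, 0.2515]
tool_rot: [0.0, 0.89, 0.456, -0.002]
wrist_force: [-0.6, -0.3, -0.8]
width: -0.0001
8.05 [0.4484 0.2888 0.2515] [ 0.     0.89   0.456 -0.002] [ 0.69 -0.18 -0.42]
dial 0.62 [300. 117. 398. 210.] [0.4808 0.2874 0.0674] [0.435 0.241 0.052] [0.524 0.33  0.069]
start 0.72 [416. 227. 445. 255.] [0.5038 0.1679 0.071 ] [0.488 0.15  0.06 ] [0.519 0.18  0.073]
dial_mark 0.68 [301. 120. 397. 212.] [0.4807 0.2876 0.0675] [0.435 0.241 0.055] [0.523 0.33  0.069]
start_top 0.89 [411. 228. 445. 257.] [0.5039 0.1679 0.071 ] [0.489 0.151 0.061] [0.519 0.18  0.073]
tub 0.96 [507. 201. 629. 293.] [0.6262 0.0745 0.0656] [0.58  0.014 0.005] [0.678 0.114 0.068]
pack 0.91 [388.   0. 612. 198.] [0.6285 0.271  0.0745] [0.564 0.169 0.065] [0.71  0.349 0.098]
marker 0.88 [254.   0. 340. 105.] [0.501  0.4103 0.0136] [ 0.439  0.389 -0.001] [0.558 0.43  0.017]
```

View pics/e.png

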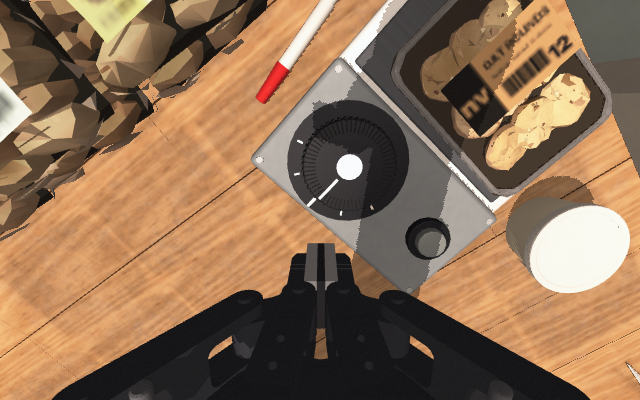

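The white line (338,178)→(307,207) now runs straight into the long mark, the third of the five, so the dial is set. Next I go above the button and come down.

```bash
python3 -m pendant '[[[-2.26,3.89,0,0],[-2.26,3.89,0,0],[-2.26,3.89,0,0],[0,0,5,0],[0,0,5,0],[0,0,4.5,0],[0,0,0,0],[0,0,0,0]]]'; python3 -m pendant '[[[0,0,0.3,0],[0,0,0.2,0],[0,0,0,0],[0,0,0,0]]]'
```

```text
t: 9.45
position: [0.5055, 0.167, 0.1096]
tool_rot: [0.0, 0.89, 0.456, 0.001]
wrist_force: [-0.2, 0.1, 0.6]
width: -0.0001
t: 9.95
position: [0.5046, 0.1664, 0.1036]
tool_rot: [0.0, 0.89, 0.456, 0.0]
wrist_force: [-0.5, 0.5, 0.4]
width: 0.0
```

```bash
python3 -m pendant '[[[0,0,0.4,0],[0,0,0.4,0],[0,0,0.3,0],[0,0,0.2,0],[0,0,0.2,0],[0,0,0,0],[0,0,0,0]]]'
```

```text
t: 10.82
position: [0.5042, 0.1663, 0.0883]
tool_rot: [0.0, 0.89, 0.456, -0.0]
wrist_force: [-1.2, -1.5, 2.5]
width: -0.0
```

```bash
python3 -m pendant '[[[0,0,0.15,0],[0,0,0.15,0],[0,0,0.1,0],[0,0,0,0],[0,0,0,0]]]';python3 -m pendant '[[[0,0,0.1,0],[0,0,0.1,0],[0,0,0,0],[0,0,0,0]]]'
```

```text
t: 11.45
position: [0.5044, 0.1663, 0.085]
tool_rot: [0.0, 0.89, 0.456, -0.0]
wrist_force: [-4.9, -2.3, 12.3]
width: -0.0003
t: 11.95
position: [0.5045, 0.1664, 0.0847]
tool_rot: [0.001, 0.89, 0.456, -0.0]
wrist_force: [-10.2, -3.8, 28.0]
width: -0.0002
```

The tip bottomed out at z 0.066, 5–6 mm below the measured button top, at 28 N. I release and check.

```bash
python3 -m pendant '[[[0,0,-0.4,0],[0,0,-0.6,0],[0,0,-1,0],[0,0,-5,0],[0,0,-5,0],[-0.5,-3,-5,0],[0,-3,0,0],[0,0,0,0]]]'; python3 -m pendant '[[[0,0,0,0],[0,0,0,0]]]'; python3 m.py f.png
python3 - <<'E'
from h import *
s=cams.snapshot("wrist"); m=np.ones((400,640),bool); p=pts(s,m)
r=np.hypot(p[:,0]-.5035,p[:,1]-.1655)
for a in range(0,30,3):
    q=p[(r>=a/1e3)&(r<(a+3)/1e3)]; print(a,len(q),np.round(np.percentile(q[:,2],[10,50,90]),4) if len(q) else "")
E
```

```text
t: 12.95
position: [0.4518, 0.1992, 0.2535]
tool_rot: [-0.0, 0.889, 0.458, 0.001]
wrist_force: [-0.7, -0.4, 0.0]
width: -0.0002
t: 13.2
position: [0.4534, 0.1966, 0.2518]
tool_rot: [-0.0, 0.89, 0.455, -0.0]
wrist_force: [-0.2, -0.5, 0.1]
width: 0.0001
13.25 [0.4533 0.1967 0.2517] [-0.     0.89   0.455 -0.   ] [-0.27 -0.49  0.29]
dial 0.68 [237.  36. 342. 146.] [0.4808 0.2862 0.0675] [0.436 0.24  0.064] [0.524 0.329 0.069]
start 0.84 [366. 164. 396. 193.] [0.5039 0.1659 0.0712] [0.489 0.152 0.066] [0.518 0.18  0.073]
dial_mark 0.7 [237.  34. 343. 141.] [0.481  0.2864 0.0675] [0.436 0.24  0.063] [0.524 0.329 0.069]
long_mark 0.83 [185.   1. 550. 242.] [0.4988 0.2493 0.0498] [0.408 0.12  0.032] [0.668 0.36  0.071]
start_top 0.59 [362. 162. 396. 193.] [0.5035 0.1661 0.0712] [0.489 0.151 0.063] [0.518 0.18  0.073]
tub 0.85 [469. 139. 593. 236.] [0.6271 0.0701 0.0658] [0.579 0.014 0.008] [0.678 0.113 0.069]
pack 0.67 [337.   0. 568. 129.] [0.6171 0.2214 0.0709] [0.564 0.167 0.065] [0.71  0.307 0.098]
marker 0.87 [195.   0. 235.  34.] [0.4562 0.3951 0.013 ] [ 0.438  0.387 -0.   ] [0.477 0.404 0.016]
0 28 [0.0705 0.0712 0.0721]
3 83 [0.0705 0.0713 0.0722]
6 233 [0.0709 0.0721 0.319 ]
9 1023 [0.0715 0.3153 0.3205]
12 1338 [0.0706 0.3124 0.3203]
15 1216 [0.062  0.3102 0.3186]
18 1854 [0.0617 0.3107 0.3178]
21 1930 [0.0601 0.3064 0.3107]
24 1757 [0.0497 0.3028 0.3061]
27 1593 [0.0493 0.2931 0.3025]
```

View pics/f.png

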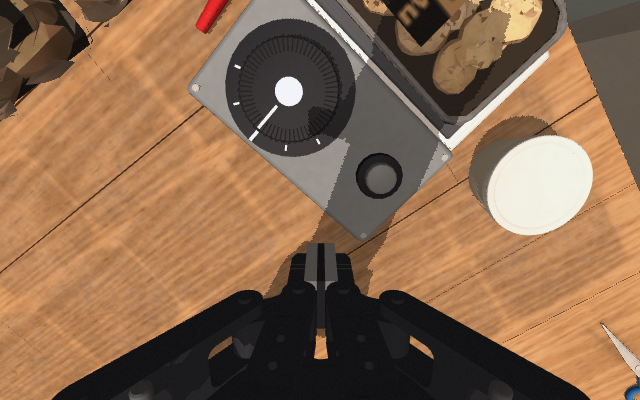

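The button is out again, with its top at 0.071. The housing top is at 0.062, below the 0.066 the tip reached, so the stop I felt was the button's own. The line (276,105)→(250,140) still meets the long mark.

```bash
python3 -c "
from plant import order;print(order.sign_off())"
```

```text
the job is handed in; nothing more can be done
None
```

I set the dial to the long mark, pushed the start button fully in and released it, then handed the job in at about 13.3 s. The hand-in gives no verdict.

- **Dial:** it started in the second click. I pressed with the closed fingertips at about 5.7 N, 30 mm off the axis, and dragged it one click (about 36°) clockwise. Pictures after lifting off, and again at the end, show the white line meeting the long mark.
- **Start button:** the fingertip stopped about 5.5 mm below the button's resting height, at up to 28 N. The housing rim is lower than that point, so this was the button's own stop. I could not see the button while it was pressed. It is out again, with its top at 0.071 m as before.
- **Pack, tub and marker:** the arm did not touch them. Their measured outer limits agree within a few millimetres from first to last picture wherever they were fully in view. In the last picture the marker was partly out of frame.
- **Robot at the end:** it hangs clear of everything, with wrist force near zero.

No check failed or disagreed.

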